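# Hold the cake box half open

### The job

I need both hands to take the cakes out of the blue box, so please open it for me: first take the salt shaker off the box's wooden lid and stand it upright on the square white plate. Then raise the lid to 45 degrees and finish holding it there, still: the lid falls shut if you let go, so keep your grip and never let it drop. Leave the green mug, the green tin and the painted pot where they are.

Things in the scene. Friction and masses are not known exactly. Their poses are not given: they have to be found in the camera images.
- cake_box: the blue cake box, fixed to the worktop, 180 (x) x 240 (y) x 100 mm high without its lid. Origin: centre of its underside, on the worktop; x points from the front (robot side) to the hinge side, z up. It holds two yellow cakes. It may stand turned by up to 0.25 rad. Wall cabinets hang from z = 0.47 m up beyond about x = 0.62 m: keep the wrist clear.
- box_lid (a joint): angle of the pale wooden lid, rad: 0 shut (level), 0.785 is 45 degrees, stop at 1.75. Lid 192 x 252 x 14 mm, about 0.35 kg, on a free hinge along its far (+x) edge, opening upward from the robot side; no stay, no catch: let go below 90 degrees it falls shut. Its top is at z = 114 mm when shut. About 1.5 to 3 N at the knob lifts it.
- lid_hinge (a point): middle of the hinge line, 90 mm behind the box's centre, at z = 100 mm. Its axes are those of the box; the hinge line runs along y.
- lid_knob (a point): middle of the head of the lid's dark round knob: head 27 mm across, 21 mm high, on a 14 mm neck, mid-width, near the lid's front edge. The point is 24 mm above the lid's top; lid shut: 160 mm in front of and 38 mm above lid_hinge. It moves with the lid, 164 mm from the hinge line. Pinched from above, the pads closing along the hinge direction, it pivots between them as the lid rises.
- salt_shaker: small glass salt shaker with a grey domed top, 44 mm across and 90 mm high (round; the body below 66 mm is up to 44 mm across, the top 34 mm), about 0.1 kg, standing loose on the lid, beside or behind the knob. Origin: centre of its underside; z is its axis.
- plate: loose square white plate, 150 x 150 x 15 mm, flat floor 106 x 106 mm whose top is 5 mm above the worktop, rim 14 mm high. Origin: centre of its underside. It stands left or right of the box.
- mug: dark green mug (reddish inside) with a handle, 90 mm across, 100 mm high, standing on the other side of the box from the plate; not to be moved. Origin: underside.
- green_tin: green food tin, 75 mm across, 110 mm high, behind and right of the box; not to be moved. Origin: centre of its underside.
- berry_pot: small colourful painted pot with lid, 66 mm across, 83 mm high, behind and left of the box; not to be moved. Origin: centre of its underside.

How it is judged:
On the way:
1. the salt shaker stands upright on the plate, let go, with the lid still shut (horizontal distance between salt_shaker and plate below 0.05 m and z of salt_shaker in the frame of plate between 0 and 0.012 m and angle between salt_shaker's own z axis and vertical below 0.2 rad and contact force between salt_shaker and plate above 0.2 N and contact force between each of the arm, the fingers and salt_shaker below 0.1 N and value of joint box_lid below 0.06 rad), for 0.2 s.
At the end, for the whole second after the job is handed in: The fingers hold the lid (contact force over 0.5 N) still at 45 degrees, give or take 7 degrees (0.665 to 0.905 rad), through the last second; plate, mug, tin and pot do not prop it; the salt shaker stands upright on the plate, within 50 mm of its centre, untouched (value of joint box_lid between 0.665 and 0.905 rad and velocity of joint box_lid between -0.05 and 0.05 rad/s and contact force between the fingers and box_lid above 0.5 N and horizontal distance between salt_shaker and plate below 0.05 m and z of salt_shaker in the frame of plate between 0 and 0.012 m and angle between salt_shaker's own z axis and vertical below 0.2 rad and contact force between salt_shaker and plate above 0.2 N and contact force between each of the arm, the fingers and salt_shaker below 0.1 N and contact force between each of plate, mug, green_tin, berry_pot and box_lid below 0.1 N); the arm keeps its last pose, push and grip.
It fails at once if the lid is raised with the salt shaker still on it (value of joint box_lid above 0.1 rad and contact force between salt_shaker and box_lid above 0.1 N).
It fails at once if the lid drops (closes faster than 1.5 rad/s) (velocity of joint box_lid below -1.5 rad/s).
It fails at once if the salt shaker is tipped over (angle between salt_shaker's own z axis and vertical above 0.7 rad).
It fails at once if the green mug, the green tin or the painted pot is moved more than 30 mm or tipped (distance of any of mug, green_tin, berry_pot from where it was at the start of the episode above 0.03 m or angle between any of mug, green_tin, berry_pot's own z axis and vertical above 0.35 rad).
It also fails if it takes over 64 s, if anything falls off the work surface, if the arm or the gripper's body presses on something with over 40 N, if the wrist force passes 120 N, or if a joint passes its speed limit or range.

### The arm

A 6-joint arm with a two-finger parallel gripper is mounted at the origin on a cart in front of the work surface, level with it; the furniture and walls round the work are solid. World frame = base frame: x ahead of the robot, y to its left, z up, the work surface at z = 0. Lengths are in m, angles in rad, forces in N, time in s.
With the tool pointing down it reaches from about 0.275 to 0.825 m from the base axis. Payload 5.2 kg.
Tool frame: the origin (TCP) lies at the very end of the fingers, on their centre line; the grasp point (between the pads) lies 19 mm behind it; z points along the fingers, y is the line along which they close (so a half turn about z gives the same grasp; the last joint's range is limited). The gripper opens to 93 mm and grips with 3 to 60 N. Pads are 15 mm wide; open, the fingers measure 128 mm over their backs; the gripper's body (75 mm by 188 mm) begins 65 mm behind the grasp point.
Start: joints at [-1.345, 0.259, 1.535, -0, 1.348, -0.203], TCP at [0.229, -0.5, 0.219] pointing down, gripper open.
Joint ranges: [-3.14, 3.14], [-0.91, 2.08], [0.19, 2.58], [-1.22, 4.36], [0.22, 2.71], [-3.12, 3.12]. Speed limits (rad/s): [2.57, 2.57, 3.14, 3.14, 3.14, 3.14].

### API

Orientations are given as a unit quaternion [x, y, z, w].
In Python, from station import get_state, eyes, ticket gives the robot as it stands.
- The arm moves only by the shell command python3 -m crank 'ROWS' [OPENING] [FORCE]. ROWS is JSON, a list of rows, each an object with "offset": the shift along the tool's x, y, z in cm, a list of three; "twist": the turn, a rotation vector about the tool's x, y, z in degrees, a list of three. In form: [{"offset": [dx, dy, dz], "twist": [ax, ay, az]}, ...]. A call has 1 to 12 rows; each row is the pose to reach, as a shift and turn from the pose commanded when the call began, along the tool's axes at that moment; what a row does not reach only later rows make up. A row lasts 1/12 s, in which the tool goes at most 41.7 mm and 7.16 degrees, less where a joint would pass 70% of its speed; a pose out of reach is approached as far as the arm can. A call with a gripper value outside its range is refused whole. OPENING is the opening, from 0 (shut) to 1 (fully open), set as the call begins (- or left out, the last holds). The fingers move at their own pace and stop on an object; FORCE is the grip in N (left out, the last holds). Time passes only in rows, so rows that repeat a pose let the fingers close. It gives the time, the measured TCP pose, the force, the opening and the grip force at its end, in the units of the state.
- get_state(): the state, without advancing time (a new reading comes with each control period).
- eyes.get_image(name): name is "side" or "top"; returns the picture (400x640x3 uint8, red, green, blue); there is no depth.
- eyes.get_calibration(name): a dict with "fx", "fy", "cx", "cy" (pixels), "T" (4x4, takes a point from camera to world coordinates). Camera axes: x right, y down, z forward; pixel columns grow to the right and rows downward; lengths in m; the calibration is good to about 2 mm. A picture is of the moment at which its call begins. get_calibration takes no time and is no camera call.
- ticket.close_job(): hands the job in; it is judged then, once.
The state is a dict: "time": time; "qpos": joint angles; "qd": joint speeds; "joint_torque": joint torques, N m; "tcp_pos": TCP position; "eef_rot": TCP orientation; "ft_force": force on the tool from outside, world axes, zero at the start; "ft_torque": the same for the moment, N m; "finger_gap": finger opening in m; "grasp_force": force on a finger pad.
Only numpy, scipy, OpenCV 4.12 (cv2) and the standard library are available. Lean on these libraries where they do the work, as an engineer would, in place of code of your own. Each camera call takes 0.05 s, during which the arm holds its last target. There are 200 camera calls.

## Working session

There is one attempt and no reset: what is moved stays moved. The work goes in short steps, Python scripts to look and compute and a shell command to move; the robot and the scene stay as the last step left them, time stands still between calls to the robot, and variables do not carry over. Pictures are saved under pics/ and viewed, at most 10 in all, crops included, and the job is handed in when it is done.

```bash
mkdir -p pics
python3 - <<'E'
from station import get_state, eyes
import cv2, numpy as np
np.set_printoptions(precision=4,suppress=True)
for n in("side","top"):
    cv2.imwrite(f"pics/{n}0.png",cv2.cvtColor(eyes.get_image(n),cv2.COLOR_RGB2BGR))
    c=eyes.get_calibration(n);print(n,{k:c[k] for k in c if k!='T'});print(np.array(c["T"]))
s=get_state();print(s)
E
```

```text
side {'fx': 431.15157838803503, 'fy': 431.15157838803503, 'cx': 315.5496433670074, 'cy': 195.06208359300925}
[[-0.872  -0.1778  0.456   0.0796]
 [-0.4892  0.3446 -0.8012  0.8657]
 [-0.0148 -0.9218 -0.3875  0.5187]
 [ 0.      0.      0.      1.    ]]
top {'fx': 438.3361389758997, 'fy': 438.3361389758997, 'cx': 318.74122776818973, 'cy': 204.34266507860156}
[[ 0.0256 -0.9906  0.1345  0.4154]
 [-0.9996 -0.0268 -0.0071  0.0123]
 [ 0.0106 -0.1342 -0.9909  1.3176]
 [ 0.      0.      0.      1.    ]]
{'time': 0.1, 'qpos': array([-1.3448,  0.2593,  1.536 ,  0.0001,  1.348 , -0.2028]), 'qd': array([ 0.0006, -0.0022, -0.0034,  0.0008,  0.    , -0.    ]), 'joint_torque': array([  0.0027, -43.8213, -28.4643,   0.0722,   0.0362,  -0.0001]), 'tcp_pos': array([ 0.2286, -0.4997,  0.2179]), 'eef_rot': array([ 0.9771,  0.2128,  0.    , -0.0008]), 'ft_force': array([-0.0664,  0.2277,  0.2598]), 'ft_torque': array([-0.0379, -0.0151,  0.0281]), 'grasp_force': 0.0, 'finger_gap': 0.09307889330381416}
```

View pics/top0.png

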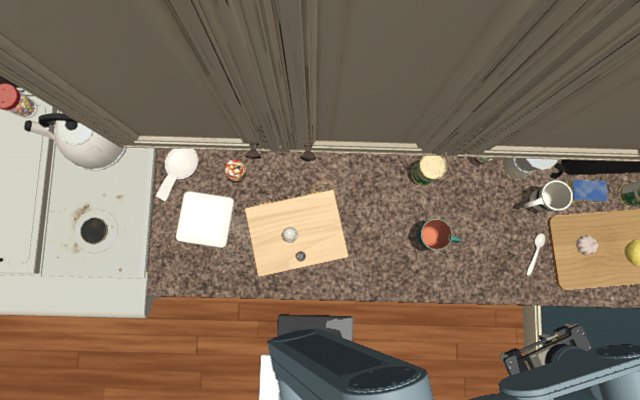

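View pics/side0.png

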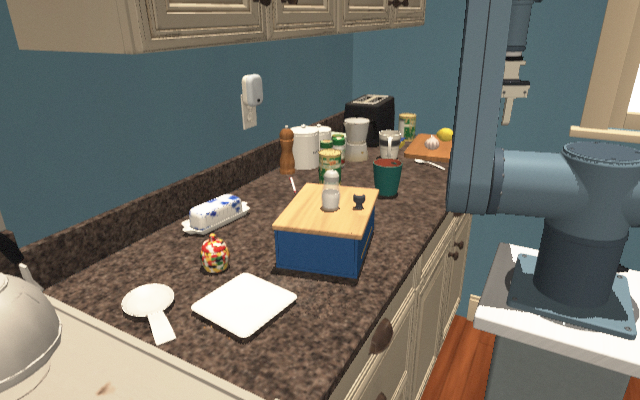

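The top view shows the lid with corners near (246,207), (335,191), (348,257) and (259,275). The shaker top is at (290,235), the knob at (300,256), and the plate is centred near (205,219). The mug is at (436,235), the tin at (430,168) and the pot at (235,170). The side view confirms the shaker stands upright behind the knob, with the plate on the left (+y).

```bash
cat > h.py <<'E'
from station import get_state, eyes
import cv2, numpy as np
from scipy.spatial.transform import Rotation as R
np.set_printoptions(precision=4,suppress=True)
def ray(n,u,v,z):
    c=eyes.get_calibration(n);T=np.array(c["T"])
    d=T[:3,:3]@[(u-c["cx"])/c["fx"],(v-c["cy"])/c["fy"],1];o=T[:3,3]
    return o+d*(z-o[2])/d[2]
def proj(n,p):
    c=eyes.get_calibration(n);T=np.array(c["T"]);q=T[:3,:3].T@(np.array(p)-T[:3,3])
    return np.array([c["cx"]+c["fx"]*q[0]/q[2],c["cy"]+c["fy"]*q[1]/q[2]])
def go(target,Rt=None):
    "offset (cm, tool axes) and twist(deg) to a target TCP from the measured pose"
    s=get_state();r=R.from_quat(s["eef_rot"])
    print("off",r.inv().apply(np.array(target)-s["tcp_pos"])*100, "twist",(r.inv()*Rt).as_rotvec(degrees=True) if Rt is not None else "")
E
python3 - <<'E'
from h import *
L=np.array([ray("top",u,v,.114) for u,v in[(246,207),(335,191),(348,257),(259,275)]])
print("lid",L,L.mean(0)); print([np.linalg.norm(L[i]-L[i-1]) for i in range(4)])
print("yaw",np.degrees([np.arctan2(*(L[i]-L[j])[[1,0]]) for i,j in((0,3),(1,2))]),np.degrees([np.arctan2(-(L[i]-L[j])[0],(L[i]-L[j])[1]) for i,j in((0,1),(3,2))]))
P=np.array([ray("top",u,v,.014) for u,v in[(186,192),(233,198),(226,247),(177,238)]]);print("plate",P.mean(0),[np.linalg.norm(P[i]-P[i-1]) for i in range(4)])
k=ray("top",300.5,256,.148);sh=ray("top",290,234.5,.2);print("knob",k,"shaker",sh)
print("side check knob",proj("side",k),"shaker top",proj("side",[*sh[:2],.204]),"bottom",proj("side",[*sh[:2],.114]))
for n,u,v,z in(("mug",436,235,.1),("tin",431,166,.11),("pot",235,170,.083)): print(n,ray("top",u,v,z))
# segmentation refine
im=eyes.get_image("top");g=cv2.cvtColor(im,cv2.COLOR_RGB2HSV)
m=cv2.inRange(g[180:290,235:360],(8,60,130),(25,180,255))
c=max(cv2.findContours(m,0,1)[0],key=cv2.contourArea);r=cv2.minAreaRect(c);print(r)
b=cv2.boxPoints(r)+[235,180];B=np.array([ray("top",*q,.114) for q in b]);print(B,B.mean(0))
cv2.imwrite("pics/z.png",cv2.resize(cv2.cvtColor(im[150:300,160:360],cv2.COLOR_RGB2BGR),None,fx=4,fy=4,interpolation=2))
E
```

```text
lid [[ 0.5659  0.2045  0.114 ]
 [ 0.6175 -0.0405  0.114 ]
 [ 0.436  -0.0798  0.114 ]
 [ 0.3813  0.1605  0.114 ]] [0.5002 0.0612 0.114 ]
[np.float64(0.18973565003359905), np.float64(0.25045331718689573), np.float64(0.18568170832004605), np.float64(0.2464457777899932)]
yaw [13.4162 12.203 ] [11.8785 12.8059]
plate [0.5404 0.3392 0.014 ] [np.float64(0.139567793482851), np.float64(0.1424774191112758), np.float64(0.1474303527115725), np.float64(0.14788400257018178)]
knob [0.4348 0.0488 0.148 ] shaker [0.4876 0.0756 0.2   ]
side check knob [358.3955 193.7281] shaker top [331.7683 169.9814] bottom [331.7753 207.5294]
mug [ 0.5034 -0.325   0.1   ]
tin [ 0.697  -0.3101  0.11  ]
pot [0.6758 0.2461 0.083 ]
((60.86314010620117, 53.62556457519531), (106.64106750488281, 123.90719604492188), 87.27368927001953)
[[ 0.6312  0.2482  0.114 ]
 [ 0.6575 -0.0963  0.114 ]
 [ 0.3644 -0.1143  0.114 ]
 [ 0.3404  0.2193  0.114 ]] [0.4984 0.0642 0.114 ]
```

View pics/z.png

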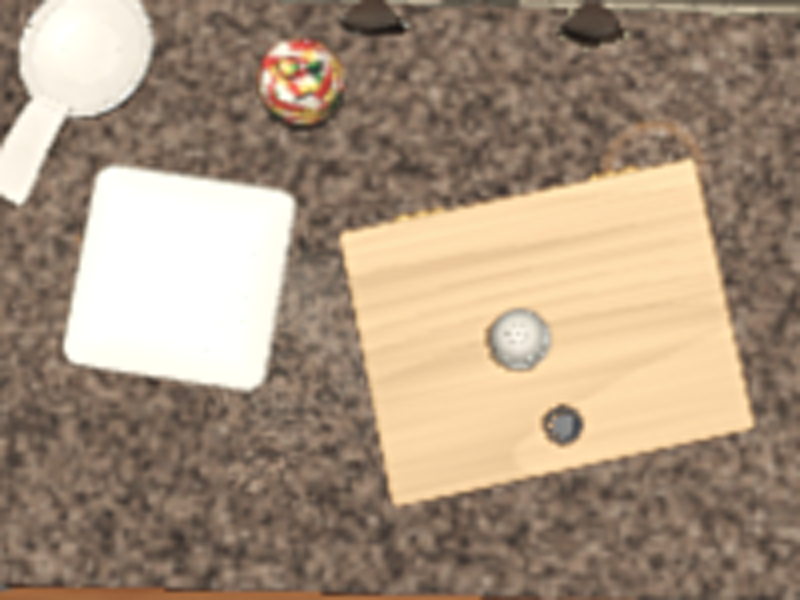

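The numbers agree: lid 0.188 x 0.248 m with yaw about 12.5°, and the knob and shaker reproject correctly in the side view. I'll go above the shaker now.

Run:
```python
from h import *
a=np.radians(12.5);Rt=R.from_matrix(np.array([[np.cos(a),np.sin(a),0],[np.sin(a),-np.cos(a),0],[0,0,-1]]))
go([.4876,.0756,.26],Rt)
```

```text
off [ 47.4805 -41.5644  -4.1293] twist [-0.0788 -0.0065 12.0712]
```

```bash
python3 -m crank '[{"offset":[4,-3.5,-4.1],"twist":[0,0,2]},{"offset":[8,-7,-4.1],"twist":[0,0,4]},{"offset":[12,-10.5,-4.1],"twist":[0,0,6]},{"offset":[16,-14,-4.1],"twist":[0,0,8]},{"offset":[20,-17.5,-4.1],"twist":[0,0,10]},{"offset":[24,-21,-4.1],"twist":[0,0,12.1]},{"offset":[28,-24.5,-4.1],"twist":[0,0,12.1]},{"offset":[32,-28,-4.1],"twist":[0,0,12.1]},{"offset":[36,-31.5,-4.1],"twist":[0,0,12.1]},{"offset":[40,-35,-4.1],"twist":[0,0,12.1]},{"offset":[44,-38.5,-4.1],"twist":[0,0,12.1]},{"offset":[47.5,-41.6,-4.1],"twist":[0,0,12.1]}]' 1
python3 - <<'E'
from h import *
a=np.radians(12.5);Rt=R.from_matrix(np.array([[np.cos(a),np.sin(a),0],[np.sin(a),-np.cos(a),0],[0,0,-1]]))
go([.4876,.0756,.26],Rt)
E
```

```text
time: 1.15
tcp_pos: [0.4302, -0.0511, 0.2596]
eef_rot: [0.994, 0.109, 0.0, 0.0]
ft_force: [0.8, -0.7, 0.4]
finger_gap: 0.0927
grasp_force: 0.0
off [  8.3412 -11.1284  -0.0402] twist [ 0.0139 -0.0156 -0.0397]
```

```bash
python3 -m crank '[{"offset":[0,0,0],"twist":[0,0,0]},{"offset":[0,0,0],"twist":[0,0,0]},{"offset":[0,0,0],"twist":[0,0,0]}]'
python3 - <<'E'
from h import *
go([.4876,.0756,.26])
E
```

```text
time: 1.4
tcp_pos: [0.4297, -0.0532, 0.2593]
eef_rot: [0.994, 0.109, -0.0, 0.0]
ft_force: [1.2, -0.7, -0.5]
finger_gap: 0.0929
grasp_force: 0.0
off [  8.4507 -11.3137  -0.0804] twist
```

```bash
python3 -m crank '[{"offset":[2,-2.8,0],"twist":[0,0,0]},{"offset":[4.2,-5.6,0],"twist":[0,0,0]},{"offset":[6.3,-8.5,0],"twist":[0,0,0]},{"offset":[8.4,-11.3,0],"twist":[0,0,0]},{"offset":[8.4,-11.3,0],"twist":[0,0,0]},{"offset":[8.4,-11.3,0],"twist":[0,0,0]},{"offset":[8.4,-11.3,0],"twist":[0,0,0]},{"offset":[8.4,-11.3,0],"twist":[0,0,0]}]'
python3 - <<'E'
from h import *
go([.4876,.0756,.26])
s=cv2.cvtColor(eyes.get_image("side"),cv2.COLOR_RGB2BGR)[60:260,230:490];t=cv2.cvtColor(eyes.get_image("top"),cv2.COLOR_RGB2BGR)[150:350,200:400]
cv2.imwrite("pics/a.png",cv2.resize(np.hstack([s,t]),None,fx=1.7,fy=1.7,interpolation=2))
E
```

```text
time: 2.07
tcp_pos: [0.4873, 0.0732, 0.2594]
eef_rot: [0.994, 0.107, -0.0, 0.0]
ft_force: [0.3, -0.3, 0.3]
finger_gap: 0.093
grasp_force: 0.0
off [ 0.0855 -0.2308 -0.0601] twist
```

View pics/a.png

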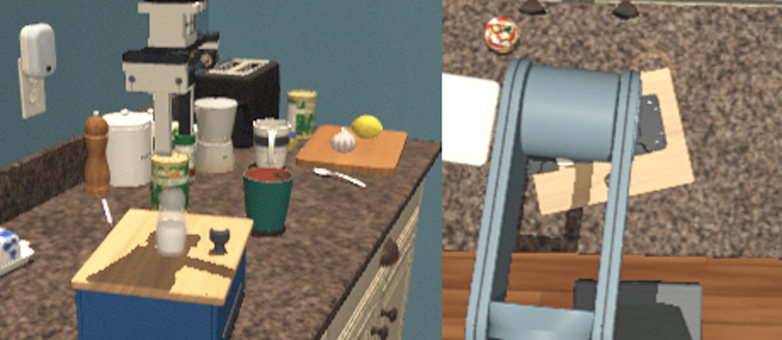

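The side view shows the open fingers straddling the shaker from above, with the knob clear at about crop (219,240). I'll descend with a small correction and grip.

```bash
python3 -m crank '[{"offset":[0.1,-0.2,2],"twist":[0,0,0]},{"offset":[0.1,-0.2,4],"twist":[0,0,0]},{"offset":[0.1,-0.2,6],"twist":[0,0,0]},{"offset":[0.1,-0.2,8],"twist":[0,0,0]},{"offset":[0.1,-0.2,9.5],"twist":[0,0,0]},{"offset":[0.1,-0.2,11],"twist":[0,0,0]},{"offset":[0.1,-0.2,11.9],"twist":[0,0,0]},{"offset":[0.1,-0.2,11.9],"twist":[0,0,0]},{"offset":[0.1,-0.2,11.9],"twist":[0,0,0]},{"offset":[0.1,-0.2,11.9],"twist":[0,0,0]}]' && python3 -m crank '[{"offset":[0,0,0],"twist":[0,0,0]},{"offset":[0,0,0],"twist":[0,0,0]},{"offset":[0,0,0],"twist":[0,0,0]},{"offset":[0,0,0],"twist":[0,0,0]},{"offset":[0,0,0],"twist":[0,0,0]},{"offset":[0,0,0],"twist":[0,0,0]},{"offset":[0,0,0],"twist":[0,0,0]},{"offset":[0,0,0],"twist":[0,0,0]},{"offset":[0,0,0],"twist":[0,0,0]},{"offset":[0,0,0],"twist":[0,0,0]}]' 0 10
```

```text
time: 3.0
tcp_pos: [0.4888, 0.0771, 0.1415]
eef_rot: [0.994, 0.108, 0.001, 0.0]
ft_force: [-0.3, -1.0, 0.4]
finger_gap: 0.0933
grasp_force: 0.0
time: 3.83
tcp_pos: [0.4881, 0.0776, 0.1405]
eef_rot: [0.994, 0.109, -0.0, -0.0]
ft_force: [-0.2, 0.7, 1.0]
finger_gap: 0.0411
grasp_force: 10.0
```

Gripped (gap 41 mm, 10 N). I'll lift the shaker.

```bash
python3 -m crank '[{"offset":[0,0,-1],"twist":[0,0,0]},{"offset":[0,0,-3],"twist":[0,0,0]},{"offset":[0,0,-5],"twist":[0,0,0]},{"offset":[0,0,-7],"twist":[0,0,0]},{"offset":[0,0,-9],"twist":[0,0,0]},{"offset":[0,0,-9],"twist":[0,0,0]},{"offset":[0,0,-9],"twist":[0,0,0]},{"offset":[0,0,-9],"twist":[0,0,0]}]'
python3 - <<'E'
from h import *
go([.540,.339,.23])
E
```

```text
time: 4.5
tcp_pos: [0.4875, 0.0775, 0.2298]
eef_rot: [0.994, 0.109, -0.001, -0.0]
ft_force: [0.2, 0.2, -2.1]
finger_gap: 0.0413
grasp_force: 10.0
off [ 10.7704 -24.4034  -0.0301] twist
```

```bash
python3 -m crank '[{"offset":[0.6,-1.5,0],"twist":[0,0,0]},{"offset":[1.8,-4,0],"twist":[0,0,0]},{"offset":[3,-6.8,0],"twist":[0,0,0]},{"offset":[4.3,-9.7,0],"twist":[0,0,0]},{"offset":[5.6,-12.6,0],"twist":[0,0,0]},{"offset":[6.9,-15.5,0],"twist":[0,0,0]},{"offset":[8.1,-18.4,0],"twist":[0,0,0]},{"offset":[9.3,-21,0],"twist":[0,0,0]},{"offset":[10.2,-23.1,0],"twist":[0,0,0]},{"offset":[10.8,-24.4,0],"twist":[0,0,0]},{"offset":[10.8,-24.4,0],"twist":[0,0,0]},{"offset":[10.8,-24.4,0],"twist":[0,0,0]}]' && python3 -m crank '[{"offset":[0,0,0],"twist":[0,0,0]},{"offset":[0,0,0],"twist":[0,0,0]},{"offset":[0,0,0],"twist":[0,0,0]}]'
python3 - <<'E'
from h import *
go([.540,.339,.0325])
s=cv2.cvtColor(eyes.get_image("side"),cv2.COLOR_RGB2BGR)[110:360,130:430]
cv2.imwrite("pics/b.png",cv2.resize(s,None,fx=2,fy=2,interpolation=2))
E
```

```text
time: 5.5
tcp_pos: [0.54, 0.3391, 0.2283]
eef_rot: [0.994, 0.109, -0.002, 0.001]
ft_force: [-0.5, -0.4, -1.8]
finger_gap: 0.0413
grasp_force: 10.0
time: 5.75
tcp_pos: [0.5409, 0.3379, 0.2305]
eef_rot: [0.994, 0.108, -0.0, 0.0]
ft_force: [-0.7, 0.1, -0.9]
finger_gap: 0.0412
grasp_force: 10.0
off [-0.0534 -0.1292 19.7973] twist
```

View pics/b.png

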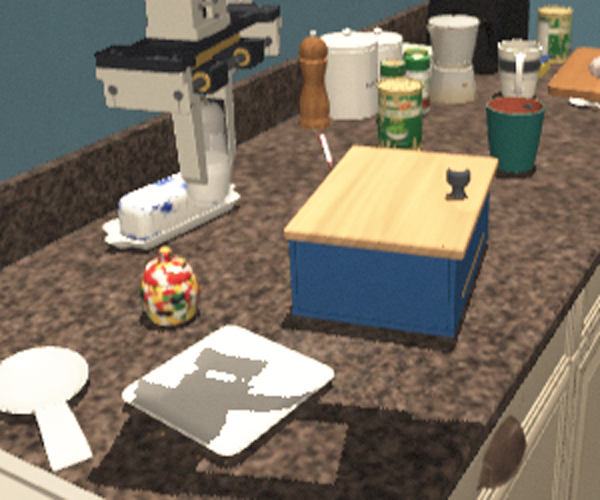

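The side view shows the shaker upright in the grip above the plate, clear of the pot and the box. I'll lower it, slowly at the end.

```bash
python3 -m crank '[{"offset":[-0.1,-0.1,2],"twist":[0,0,0]},{"offset":[-0.1,-0.1,4.5],"twist":[0,0,0]},{"offset":[-0.1,-0.1,7],"twist":[0,0,0]},{"offset":[-0.1,-0.1,9.5],"twist":[0,0,0]},{"offset":[-0.1,-0.1,12],"twist":[0,0,0]},{"offset":[-0.1,-0.1,14.5],"twist":[0,0,0]},{"offset":[-0.1,-0.1,16.5],"twist":[0,0,0]},{"offset":[-0.1,-0.1,17.5],"twist":[0,0,0]},{"offset":[-0.1,-0.1,18.2],"twist":[0,0,0]},{"offset":[-0.1,-0.1,18.8],"twist":[0,0,0]},{"offset":[-0.1,-0.1,18.8],"twist":[0,0,0]},{"offset":[-0.1,-0.1,18.8],"twist":[0,0,0]}]' && python3 -m crank '[{"offset":[0,0,0.2],"twist":[0,0,0]},{"offset":[0,0,0.4],"twist":[0,0,0]},{"offset":[0,0,0.6],"twist":[0,0,0]},{"offset":[0,0,0.8],"twist":[0,0,0]},{"offset":[0,0,0.9],"twist":[0,0,0]},{"offset":[0,0,0.9],"twist":[0,0,0]},{"offset":[0,0,0.9],"twist":[0,0,0]},{"offset":[0,0,0.9],"twist":[0,0,0]}]'
```

```text
time: 6.8
tcp_pos: [0.5404, 0.34, 0.0434]
eef_rot: [0.994, 0.109, 0.001, -0.0]
ft_force: [0.5, 0.6, -1.2]
finger_gap: 0.0412
grasp_force: 10.0
time: 7.47
tcp_pos: [0.5397, 0.3399, 0.0336]
eef_rot: [0.994, 0.109, 0.0, -0.0]
ft_force: [0.7, -0.9, -1.4]
finger_gap: 0.0416
grasp_force: 10.0
```

```bash
python3 -m crank '[{"offset":[0,0,0.1],"twist":[0,0,0]},{"offset":[0,0,0.2],"twist":[0,0,0]},{"offset":[0,0,0.2],"twist":[0,0,0]},{"offset":[0,0,0.2],"twist":[0,0,0]},{"offset":[0,0,0.2],"twist":[0,0,0]}]'; python3 -m crank '[{"offset":[0,0,0.05],"twist":[0,0,0]},{"offset":[0,0,0.1],"twist":[0,0,0]},{"offset":[0,0,0.1],"twist":[0,0,0]},{"offset":[0,0,0.1],"twist":[0,0,0]},{"offset":[0,0,0.1],"twist":[0,0,0]}]'
```

```text
time: 7.88
tcp_pos: [0.5397, 0.3398, 0.0315]
eef_rot: [0.994, 0.109, -0.0, 0.0]
ft_force: [-0.3, 0.4, -0.9]
finger_gap: 0.0414
grasp_force: 10.0
time: 8.3
tcp_pos: [0.5399, 0.3399, 0.0313]
eef_rot: [0.994, 0.109, 0.0, -0.0]
ft_force: [-2.6, -0.3, 6.0]
finger_gap: 0.0413
grasp_force: 10.0
```

Contact (+6 N). I'll release and rise.

```bash
python3 -m crank '[{"offset":[0,0,-0.1],"twist":[0,0,0]},{"offset":[0,0,-0.1],"twist":[0,0,0]},{"offset":[0,0,-0.1],"twist":[0,0,0]},{"offset":[0,0,-0.1],"twist":[0,0,0]},{"offset":[0,0,-0.1],"twist":[0,0,0]},{"offset":[0,0,-0.1],"twist":[0,0,0]},{"offset":[0,0,-0.1],"twist":[0,0,0]},{"offset":[0,0,-0.1],"twist":[0,0,0]},{"offset":[0,0,-0.1],"twist":[0,0,0]},{"offset":[0,0,-0.1],"twist":[0,0,0]}]' 1; python3 -m crank '[{"offset":[0,0,-1],"twist":[0,0,0]},{"offset":[0,0,-3],"twist":[0,0,0]},{"offset":[0,0,-5],"twist":[0,0,0]},{"offset":[0,0,-8],"twist":[0,0,0]},{"offset":[0,0,-11],"twist":[0,0,0]},{"offset":[0,0,-14],"twist":[0,0,0]},{"offset":[0,0,-17],"twist":[0,0,0]},{"offset":[0,0,-19],"twist":[0,0,0]},{"offset":[0,0,-20],"twist":[0,0,0]},{"offset":[0,0,-20],"twist":[0,0,0]},{"offset":[0,0,-20],"twist":[0,0,0]}]'
python3 - <<'E'
from h import *
go([.4348,.0488,.2])
s=cv2.cvtColor(eyes.get_image("side"),cv2.COLOR_RGB2BGR)[110:360,130:430]
cv2.imwrite("pics/c.png",cv2.resize(s,None,fx=2,fy=2,interpolation=2))
E
```

```text
time: 9.13
tcp_pos: [0.5397, 0.3398, 0.0315]
eef_rot: [0.994, 0.109, -0.0, -0.0]
ft_force: [0.3, 0.6, -0.5]
finger_gap: 0.0929
grasp_force: 0.0
time: 10.05
tcp_pos: [0.5395, 0.3397, 0.2314]
eef_rot: [0.994, 0.109, 0.0, -0.0]
ft_force: [-0.7, 0.3, -0.0]
finger_gap: 0.093
grasp_force: 0.0
off [-16.5049  26.1445   3.1355] twist
```

View pics/c.png

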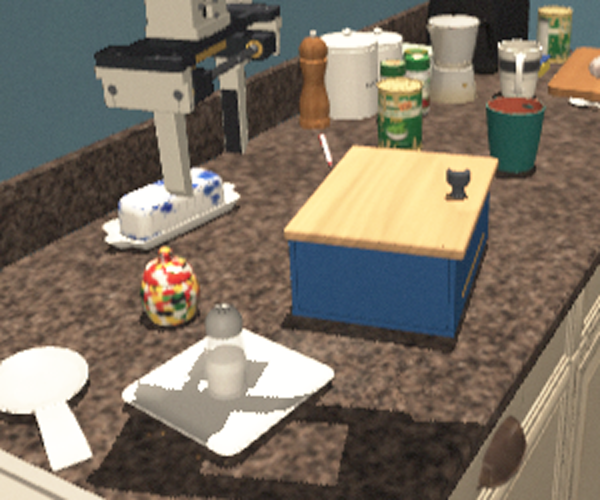

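The shaker stands upright, mid-plate (crop 225,365), released, with the lid shut. Now I'll go above the knob.

```bash
python3 -m crank '[{"offset":[-1.6,2.6,0],"twist":[0,0,0]},{"offset":[-3.2,5.2,0],"twist":[0,0,0]},{"offset":[-4.9,7.8,0],"twist":[0,0,0]},{"offset":[-6.6,10.4,0],"twist":[0,0,0]},{"offset":[-8.3,13,0],"twist":[0,0,0]},{"offset":[-9.9,15.6,0],"twist":[0,0,0]},{"offset":[-11.5,18.2,0],"twist":[0,0,0]},{"offset":[-13.1,20.8,0],"twist":[0,0,0]},{"offset":[-14.8,23.4,0],"twist":[0,0,0]},{"offset":[-16.5,26.1,1],"twist":[0,0,0]},{"offset":[-16.5,26.1,3],"twist":[0,0,0]},{"offset":[-16.5,26.1,3],"twist":[0,0,0]}]' && python3 -m crank '[{"offset":[0,0,0],"twist":[0,0,0]},{"offset":[0,0,0],"twist":[0,0,0]},{"offset":[0,0,0],"twist":[0,0,0]}]'
python3 - <<'E'
from h import *
go([.4348,.0488,.1205])
s=cv2.cvtColor(eyes.get_image("side"),cv2.COLOR_RGB2BGR)[110:260,270:450]
cv2.imwrite("pics/d.png",cv2.resize(s,None,fx=4,fy=4,interpolation=2))
for p in([.4348,.0488,.148],[.4348,.0488,.138],get_state()["tcp_pos"]): print((proj("side",p)-[270,110])*4)
E
```

```text
time: 11.1
tcp_pos: [0.4314, 0.0483, 0.1973]
eef_rot: [0.994, 0.107, -0.004, -0.001]
ft_force: [-1.1, 0.7, -1.0]
finger_gap: 0.093
grasp_force: 0.0
time: 11.35
tcp_pos: [0.4354, 0.05, 0.2018]
eef_rot: [0.994, 0.109, 0.0, -0.0]
ft_force: [-0.2, 0.1, 0.2]
finger_gap: 0.0932
grasp_force: 0.0
off [-0.0887  0.1086  8.133 ] twist 
[353.4986 334.9331]
[353.0739 351.4458]
[353.7469 243.8899]
```

View pics/d.png

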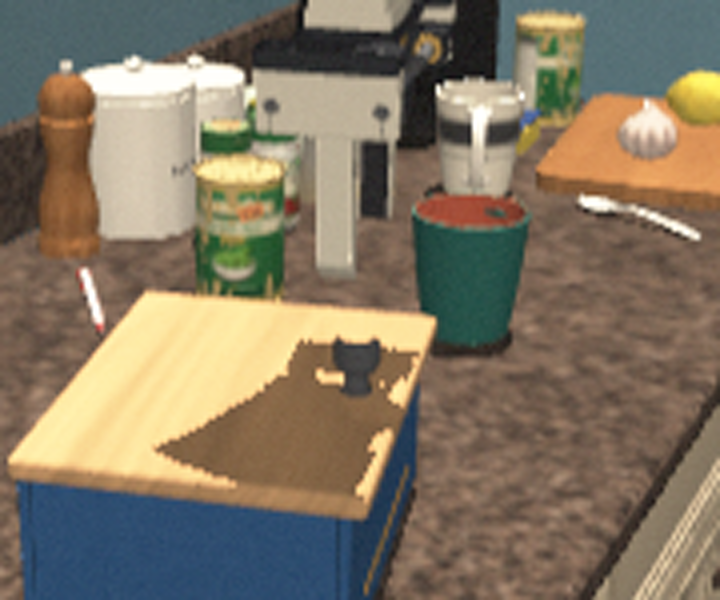

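The knob head sits at crop (357,355) against a predicted (353,351), so about 2 mm off, and the fingers are centred above it. I'll descend and pinch.

```bash
python3 -m crank '[{"offset":[-0.2,0.1,1.5],"twist":[0,0,0]},{"offset":[-0.2,0.1,3],"twist":[0,0,0]},{"offset":[-0.2,0.1,4.5],"twist":[0,0,0]},{"offset":[-0.2,0.1,6],"twist":[0,0,0]},{"offset":[-0.2,0.1,7],"twist":[0,0,0]},{"offset":[-0.2,0.1,7.7],"twist":[0,0,0]},{"offset":[-0.2,0.1,8.1],"twist":[0,0,0]},{"offset":[-0.2,0.1,8.1],"twist":[0,0,0]},{"offset":[-0.2,0.1,8.1],"twist":[0,0,0]},{"offset":[-0.2,0.1,8.1],"twist":[0,0,0]}]' && python3 -m crank '[{"offset":[0,0,0],"twist":[0,0,0]},{"offset":[0,0,0],"twist":[0,0,0]},{"offset":[0,0,0],"twist":[0,0,0]},{"offset":[0,0,0],"twist":[0,0,0]},{"offset":[0,0,0],"twist":[0,0,0]},{"offset":[0,0,0],"twist":[0,0,0]},{"offset":[0,0,0],"twist":[0,0,0]},{"offset":[0,0,0],"twist":[0,0,0]},{"offset":[0,0,0],"twist":[0,0,0]},{"offset":[0,0,0],"twist":[0,0,0]},{"offset":[0,0,0],"twist":[0,0,0]},{"offset":[0,0,0],"twist":[0,0,0]}]' 0 25
```

```text
time: 12.23
tcp_pos: [0.4339, 0.0479, 0.1212]
eef_rot: [0.994, 0.109, 0.001, 0.0]
ft_force: [-0.4, -0.6, 0.1]
finger_gap: 0.0928
grasp_force: 0.0
time: 13.23
tcp_pos: [0.4332, 0.0479, 0.1205]
eef_rot: [0.994, 0.109, -0.0, -0.0]
ft_force: [-0.9, 0.5, -0.9]
finger_gap: 0.0259
grasp_force: 25.0
```

Knob pinched (26 mm, 25 N). I'll raise the lid along the arc (R 164 mm), to 10° first.

```bash
python3 -m crank '[{"offset":[0.1,0,-0.3],"twist":[0,0,0]},{"offset":[0.2,0,-0.7],"twist":[0,0,0]},{"offset":[0.43,0,-1.37],"twist":[0,0,0]},{"offset":[0.68,0,-2.05],"twist":[0,0,0]},{"offset":[0.94,0,-2.7],"twist":[0,0,0]},{"offset":[0.94,0,-2.7],"twist":[0,0,0]},{"offset":[0.94,0,-2.7],"twist":[0,0,0]},{"offset":[0.94,0,-2.7],"twist":[0,0,0]}]'
```

```text
time: 13.9
tcp_pos: [0.4418, 0.05, 0.1473]
eef_rot: [0.994, 0.109, -0.001, -0.0]
ft_force: [-3.0, -0.5, -2.6]
finger_gap: 0.0257
grasp_force: 25.0
```

```bash
python3 -m crank '[{"offset":[0.15,0,-0.33],"twist":[0,0,0]},{"offset":[0.31,0,-0.65],"twist":[0,0,0]},{"offset":[0.63,0,-1.29],"twist":[0,0,0]},{"offset":[0.99,0,-1.92],"twist":[0,0,0]},{"offset":[1.36,0,-2.52],"twist":[0,0,0]},{"offset":[1.77,0,-3.11],"twist":[0,0,0]},{"offset":[2.2,0,-3.68],"twist":[0,0,0]},{"offset":[2.66,0,-4.23],"twist":[0,0,0]},{"offset":[3.14,0,-4.76],"twist":[0,0,0]},{"offset":[3.14,0,-4.76],"twist":[0,0,0]},{"offset":[3.14,0,-4.76],"twist":[0,0,0]},{"offset":[3.14,0,-4.76],"twist":[0,0,0]}]'
```

```text
time: 14.9
tcp_pos: [0.4733, 0.0577, 0.1961]
eef_rot: [0.994, 0.109, 0.0, -0.001]
ft_force: [-4.6, 3.6, 0.2]
finger_gap: 0.026
grasp_force: 25.0
```

```bash
python3 -m crank '[{"offset":[0.25,0,-0.25],"twist":[0,0,0]},{"offset":[0.5,0,-0.5],"twist":[0,0,0]},{"offset":[1.02,0,-0.99],"twist":[0,0,0]},{"offset":[1.56,0,-1.46],"twist":[0,0,0]},{"offset":[2.13,0,-1.9],"twist":[0,0,0]},{"offset":[2.71,0,-2.31],"twist":[0,0,0]},{"offset":[3.0,0,-2.5],"twist":[0,0,0]},{"offset":[3.32,0,-2.7],"twist":[0,0,0]},{"offset":[3.32,0,-2.7],"twist":[0,0,0]},{"offset":[3.32,0,-2.7],"twist":[0,0,0]},{"offset":[3.32,0,-2.7],"twist":[0,0,0]},{"offset":[3.32,0,-2.7],"twist":[0,0,0]}]'
python3 - <<'E'
from h import *
s=get_state();print(s["tcp_pos"],s["ft_force"])
im=cv2.cvtColor(eyes.get_image("side"),cv2.COLOR_RGB2BGR)[80:360,130:480]
cv2.imwrite("pics/e.png",cv2.resize(im,None,fx=2,fy=2,interpolation=2))
# hinge and lid front-edge ends expected in crop for lid angles
a=np.radians(12.5);ex=np.array([np.cos(a),np.sin(a),0]);ey=np.array([-np.sin(a),np.cos(a),0]);ez=np.array([0,0,1])
h=np.array([.434,.048,.100])+.16*ex
for d in(38,45,52):
    t=np.radians(d)
    print(d,[((proj("side",h-.192*np.cos(t)*ex+.192*np.sin(t)*ez+.014*(np.sin(t)*ex+np.cos(t)*ez)+k*.126*ey)-[130,80])*2).round() for k in(-1,1)])
E
```

```text
time: 15.9
tcp_pos: [0.5059, 0.0656, 0.2232]
eef_rot: [0.994, 0.109, 0.001, -0.001]
ft_force: [-3.1, 4.8, -0.3]
finger_gap: 0.0258
grasp_force: 25.0
[0.5059 0.0656 0.2232] [-3.0697  4.839  -0.2685]
38 [array([466., 125.]), array([415., 196.])]
45 [array([453., 111.]), array([398., 178.])]
52 [array([438.,  99.]), array([379., 163.])]
```

View pics/e.png

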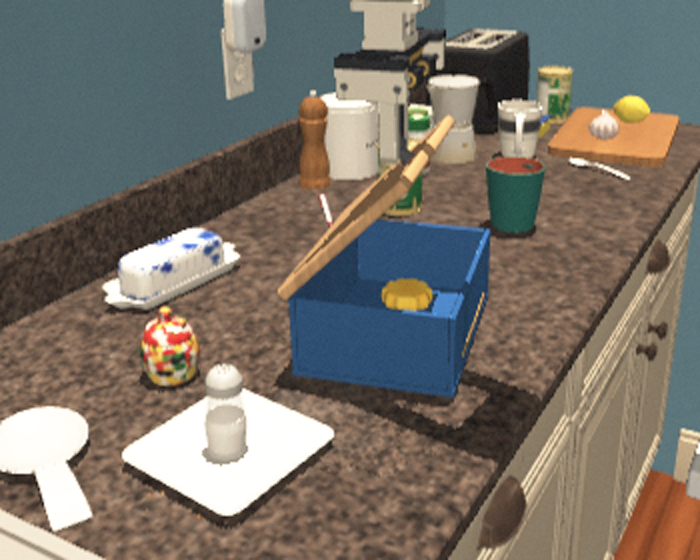

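The side view shows the lid's front edge at (453,118) to (403,180). That matches the 45° prediction of (453,111) to (398,178), so the lid is at about 44°. The shaker stands upright on the plate. I'll settle, check that it is still, and hand in.

```bash
python3 -m crank '[{"offset":[0,0,0],"twist":[0,0,0]},{"offset":[0,0,0],"twist":[0,0,0]},{"offset":[0,0,0],"twist":[0,0,0]},{"offset":[0,0,0],"twist":[0,0,0]},{"offset":[0,0,0],"twist":[0,0,0]},{"offset":[0,0,0],"twist":[0,0,0]},{"offset":[0,0,0],"twist":[0,0,0]},{"offset":[0,0,0],"twist":[0,0,0]}]' && python3 -c "
from station import get_state,ticket
s=get_state();print(s['tcp_pos'],abs(s['qd']).max(),s['grasp_force']);print(ticket.close_job())"
```

```text
time: 16.62
tcp_pos: [0.5059, 0.0656, 0.2231]
eef_rot: [0.994, 0.109, 0.001, -0.001]
ft_force: [-4.4, 5.5, 0.3]
finger_gap: 0.0258
grasp_force: 25.0
[0.50585549 0.06560814 0.22314798] 0.0012479217609647488 24.999956624405115
the job is handed in; nothing more can be done
None
```

The salt shaker stands upright on the plate, and the gripper is holding the lid still by its knob at about 44–45° (read from the side camera); the job is handed in, but no verdict came back.

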